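Set the stirrer to speed five and start it

TASK

On the bench stirrer, use a fingertip to push the pointer of the speed selector round gently, clockwise as seen from above, click by click, until it rests at position 5, the fifth click up from off, never letting it reach position 6. Then press the start button fully down with a fingertip and let it come back up. Do not pinch or lift anything, do not touch the timer knob, and leave the two pots and the vial on the stirrer where they stand.

Things in the scene. Friction and masses are not known exactly. Their poses are not given: they have to be found in the camera images.
- speed (a joint): angle of the speed selector, rad: 0 is off (position 0, hard stop), growing clockwise seen from above to 4.189 (position 8, hard stop). Position n is at n x 0.5236; position 5 at 2.618. Detents pull it into each position; 0.1 N m (3 N at the pointer's end) takes it over the hump half way, then it jumps on to the next by itself. Starts at one of positions 0 to 3, seldom balanced between two
- speed_tip (a point): outer end of the selector's pointer, on its top: 42 mm from the turning axis, 34 mm above the panel. The pointer is an upright black bar with a white line on top, 12 mm wide, from 16 mm behind the axis to 42 mm ahead; sides upright from 10 to 34 mm above the panel. Round the axis under it lies a black disc, 19 mm radius, its top 12 mm above the panel
- speed_base: fixed aluminium dial plate of the selector, 62 mm radius, 3 mm thick. Origin on the turning axis at panel height; z up. Seen from above, counterclockwise from its x axis, the pointer at joint value q points to 2.094 - q (rad). A short black bar marks off; eight black dots, clockwise from it, mark positions 1 to 8. It may be left or right of the start button
- start (a joint): travel of the start button, m: 0 up, 0.006 fully down; a spring brings it up again, fully down takes 5 N
- start_top (a point): centre of the top of the start button, a grey round cap of 15 mm radius on an aluminium housing; pressed straight down
- stirrer: fixed white cabinet 340 x 340 x 70 mm, origin under its centre; the controls are toward its -x side. Its flat grey top (z = 70 mm) is the panel; two steel plates, 6 mm high, carry the pots at the back. Selector and button stand 100 mm in front of the centre, 100 mm to either side, the timer knob between them
- timer (a joint): angle of the timer knob (round, 14 mm radius, 22 mm high, between selector and button), rad; not to be touched
- timer_top (a point): centre of the top of the timer knob
- pot_a: lidded clear sample pot on a stirring plate, 60 mm across, 47 mm high, origin under its centre; leave it
- pot_b: the like on the other stirring plate; leave it
- vial: small jar standing on the stirrer's panel near the middle, 22 mm across, 45 mm high, origin under its centre; leave it

How it is judged:
By the outcome, as a careful person would: the job done as asked, in the order asked, and still so for the second after the job is handed in, with the robot touching nothing.
It also fails if it takes over 58 s, if anything falls off the work surface, if the arm or the gripper's body presses on something with over 40 N, if the wrist force passes 120 N, or if a joint passes its speed limit or range.

ROBOT

A 6-joint arm with a two-finger parallel gripper is mounted at the origin on the work surface. World frame = base frame: x ahead of the robot, y to its left, z up, the work surface at z = 0. Lengths are in m, angles in degrees, forces in N, time in s.
With the tool pointing down it reaches from about 0.4 to 0.825 m from the base axis. Payload 7 kg.
Tool frame: the origin (TCP) lies at the very end of the fingers, on their centre line; the grasp point (between the pads) lies hold_point_z behind it (hold_point_z is the distance from the TCP to the grasp point, in m); z points along the fingers, y is the direction in which the jaws open and shut (so a half turn about z gives the same grasp; the last joint's range is limited). The gripper opens to 88 mm and grips with 3 to 60 N. Pads are 19 mm wide; open, the fingers measure 130 mm over their backs; the gripper's body (78 mm by 193 mm) begins 47 mm behind the grasp point.
Start: joints at [-58.608, 20.546, 0.682, 0, -70.136, -16.507], TCP at [0.173, -0.652, 0.227] pointing down, gripper open.
Joint ranges: [-176.03, 176.03], [-82.01, 121.73], [-58.28, 71.71], [-173.87, 95.51], [-174.79, -0.11], [-173.66, 173.66]. Speed limits (degrees/s): [136.94, 136.94, 172.46, 180, 180, 180].

INTERFACE

Orientations are given as [roll, pitch, yaw] about the fixed x, y, z axes, in that order (R = Rz(yaw) Ry(pitch) Rx(roll)).
In Python, from plant import get_obs, snapshot, close_job, hold_point_z gives the robot as it stands. The module is installed in compiled form; this text tells all that it offers.
- The arm moves only by the tool jog_arm, never from a script. Its argument "commands" is a list of rows, each a list of 4 numbers: the shift along the world's x, y, z in mm, then the turn about the world's z in degrees. In form: [[x, y, z, turn], ...]. A call has exactly 10 rows; each row shifts and turns the commanded pose from where the row before left it; what a row does not reach is not made up. A row lasts 1/12 s, in which the tool goes at most 41.7 mm and 7.16 degrees, less where a joint would pass 70% of its speed; a pose out of reach is approached as far as the arm can. A call is refused whole if a number of a shift passes 41.7 or a number of a turn 7.16, either way. A call with a gripper value outside its range is refused whole. "fingers" is the finger opening in mm, from 0 to 87.6, set as the call begins (left out, the last holds). The fingers move at their own pace and stop on an object; the grip force is fixed at half the most. Time passes only in rows, so rows that do not move let the fingers close, or fill a call up. It gives the time, the measured TCP pose, the force and the opening at its end, in the units of the state.
- get_obs(): the state, without advancing time (a new reading comes with each control period).
- snapshot(name): name is "scene" or "top"; returns a dict with "image" (400x640x3 uint8, red, green, blue), "fov_y" (degrees; the focal length in pixels is half the picture's height over the tangent of half this angle, whatever the lens; pixels are square), "cx", "cy" (the principal point, pixels), "dist_coeffs" ([k1, k2, p1, p2, k3] as OpenCV has them; the pictures are not rectified), "rvec" (rotation vector, rad) and "tvec" (3), from world to camera coordinates, as OpenCV has them. Camera axes: x right, y down, z forward; pixel columns grow to the right and rows downward; lengths in m; the calibration is good to about 2 mm. A picture is of the moment at which its call begins. There is no depth.
- close_job(): hands the job in, once; it reports no verdict.
The state is a dict: "clock": time; "joint_pos": joint angles; "qvel": joint speeds; "tau": joint torques, N m; "tool_pos": TCP position; "orientation": TCP orientation; "force": force on the tool from outside, world axes, zero at the start; "moment": the same for the moment, N m; "opening": finger opening in m.
Only numpy, scipy, OpenCV 4.12 (cv2) and the standard library are available. Lean on these libraries where they do the work, as an engineer would, in place of code of your own. Each camera call takes 0.05 s, during which the arm holds its last target.

## Working session

There is one attempt and no reset: what is moved stays moved. The work goes in short steps, Python scripts to look and compute and a tool call to move; the robot and the scene stay as the last step left them, time stands still between calls to the robot, and variables do not carry over. Pictures are saved under pics/ and viewed, and the job is handed in when it is done.

Besides the shell and the picture viewer there is one more tool, called after ">>>" as name(argument=value, ...) on one line, values as JSON. jog_arm: Moves the arm, as the interface text tells. Its arguments: {"type":"object","properties":{"commands":{"type":"array","items":{"type":"array","items":{"type":"number"}}},"fingers":{"type":"number"}},"required":["commands"]}

```bash
mkdir -p pics; cat > h.py <<'E'
import numpy as np,cv2
from plant import get_obs,snapshot,close_job,hold_point_z
def cam(s):
    h,w=s["image"].shape[:2];f=h/2/np.tan(np.radians(s["fov_y"])/2)
    K=np.array([[f,0,s["cx"]],[0,f,s["cy"]],[0,0,1.]])
    return K,np.array(s["dist_coeffs"],float),np.array(s["rvec"],float),np.array(s["tvec"],float)
def ray(s,uv,z):
    K,d,r,t=cam(s);R=cv2.Rodrigues(r)[0]
    p=cv2.undistortPoints(np.array(uv,float).reshape(-1,1,2),K,d).reshape(-1,2)
    D=np.c_[p,np.ones(len(p))]@R; C=-R.T@t.ravel()
    return C+D*((z-C[2])/D[:,2])[:,None]
def proj(s,P):
    K,d,r,t=cam(s);return cv2.projectPoints(np.array(P,float).reshape(-1,1,3),r,t,K,d)[0].reshape(-1,2)
def save(s,n):cv2.imwrite("pics/"+n,s["image"][:,:,::-1])
E
python3 - <<'E'
from h import *
for n in("scene","top"):
    s=snapshot(n);save(s,n+"0.png");np.save(n+"0.npy",s,allow_pickle=True)
    K,d,r,t=cam(s);print(n,-cv2.Rodrigues(r)[0].T@t.ravel(),d,K[0,0])
o=get_obs();print(o,hold_point_z)
E
```

```text
scene [1.01466689 0.30799033 0.52837284] [-0.04202207  0.          0.          0.          0.        ] 422.63972550236105
top [0.53220352 0.03513052 0.77804948] [-0.09776141  0.          0.          0.          0.        ] 480.8590071024054
{'clock': 0.1, 'joint_pos': array([-5.86088978e+01,  2.05871895e+01,  6.40032078e-01, -1.67375700e-02,
       -7.01358041e+01, -1.65079863e+01]), 'qvel': array([-0.05494046, -0.01318831,  0.15510862,  0.05734039,  0.03413245,
        0.02362708]), 'tau': array([ 4.11307274e-04, -5.84163344e+01,  2.93749702e+01,  7.01556131e+00,
        1.01276982e-02, -4.60411741e-05]), 'tool_pos': array([ 0.17324617, -0.65194758,  0.22572878]), 'orientation': array([ 1.79915987e+02, -8.48873792e-03, -1.65122577e+02]), 'force': array([-0.164054  , -0.48737789, -0.26303846]), 'moment': array([-0.00019122,  0.01974952, -0.02450152]), 'opening': 0.0873449406771747} 0.0188
```

View pics/top0.png

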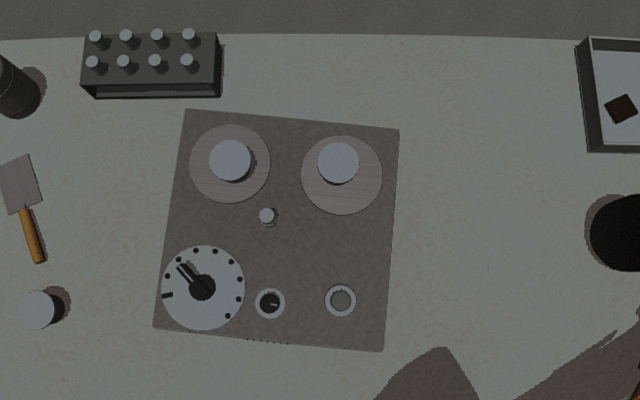

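View pics/scene0.png

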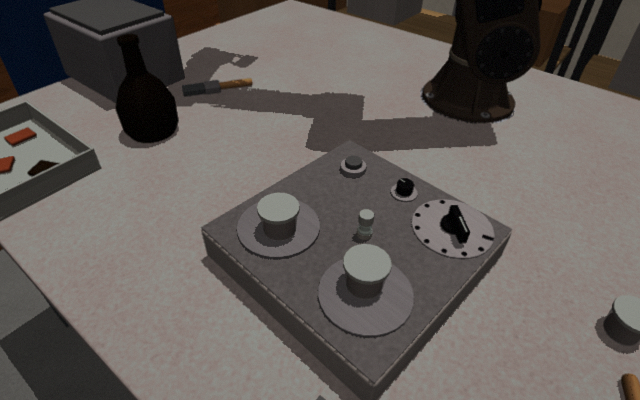

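The top view shows the selector at pixel (202,287), with its pointer toward up-left. The off bar is at about (167,295), the timer at (270,303), the button at (340,300) and the vial at (267,215). Next I'll measure these.

```bash
python3 - <<'E'
from h import *
s=np.load("top0.npy",allow_pickle=True).item()
im=s["image"];g=cv2.cvtColor(im,cv2.COLOR_RGB2GRAY)
c=im[230:345,145:375];c=cv2.convertScaleAbs(cv2.resize(c,None,fx=3.4,fy=3.4,interpolation=cv2.INTER_CUBIC),alpha=1.5)
cv2.imwrite("pics/crop0.png",c[:,:,::-1])
# plate
m=np.zeros_like(g);cv2.circle(m,(202,287),46,255,-1)
b=((g>115)&(m>0)).astype(np.uint8)
cs,_=cv2.findContours(b,cv2.RETR_EXTERNAL,cv2.CHAIN_APPROX_NONE);C=max(cs,key=cv2.contourArea)
P=ray(s,cv2.convexHull(C).reshape(-1,2),.073)
e=cv2.fitEllipse((P[:,:2]*1000).astype(np.float32));print("plate",e)
print("plate thr",[ (x,g[287,x]) for x in range(155,172,3)])
k=((g<70)&(m>0)).astype(np.uint8)
n,l,st,ce=cv2.connectedComponentsWithStats(k)
for i in range(1,n):
    if 4<st[i,4]<60: print(ce[i].round(1),st[i,4],ray(s,[ce[i]],.073)[0,:2].round(4))
for nm,(x,y,r,z,t) in dict(start=(340,300,20,.09,115),timer=(270,303,20,.073,115)).items():
    m=np.zeros_like(g);cv2.circle(m,(x,y),r,255,-1);b=((g>t)&(m>0)).astype(np.uint8)
    cs,_=cv2.findContours(b,cv2.RETR_EXTERNAL,cv2.CHAIN_APPROX_NONE);C=max(cs,key=cv2.contourArea)
    (u,v),(a,bb),_=cv2.fitEllipse(cv2.convexHull(C));print(nm,u,v,a,bb,ray(s,[(u,v)],z),ray(s,[(u,v)],.073))
print(ray(s,[(187,109),(399,129),(384,351),(153,327)],.07))
E
```

```text
plate ((534.2935180664062, 190.932373046875), (119.84752655029297, 120.63880920410156), 112.7888412475586)
plate thr [(155, np.uint8(113)), (158, np.uint8(78)), (161, np.uint8(105)), (164, np.uint8(114)), (167, np.uint8(111)), (170, np.uint8(117))]
[195.5 250. ] 26 [0.5884 0.2027]
[214.8 250.9] 23 [0.5872 0.1742]
[232.5 255. ] 6 [0.5812 0.1479]
[178.2 259. ] 23 [0.5751 0.2279]
[230.9 261.2] 21 [0.5722 0.1501]
[237.3 260.6] 7 [0.5731 0.1407]
[167.  275.5] 26 [0.551  0.2435]
[239.5 278.9] 22 [0.5466 0.137 ]
[245.5 285.3] 15 [0.5374 0.128 ]
[166.6 294.9] 57 [0.523  0.2429]
[238.1 298.8] 25 [0.518  0.1384]
[243.8 299. ] 5 [0.5177 0.1302]
[227.3 315.4] 27 [0.4944 0.1536]
start 341.2916564941406 299.4757385253906 25.948278427124023 28.111968994140625 [[ 0.51723283 -0.00954551  0.09      ]] [[ 0.51686294 -0.01064935  0.073     ]]
timer 269.642333984375 303.0919494628906 27.60862159729004 28.866111755371094 [[0.51196692 0.09274695 0.073     ]] [[0.51196692 0.09274695 0.073     ]]
[[ 0.80816805  0.22653558  0.07      ]
 [ 0.7756546  -0.10354019  0.07      ]
 [ 0.44301141 -0.07164181  0.07      ]
 [ 0.47668054  0.26206891  0.07      ]]
```

View pics/crop0.png

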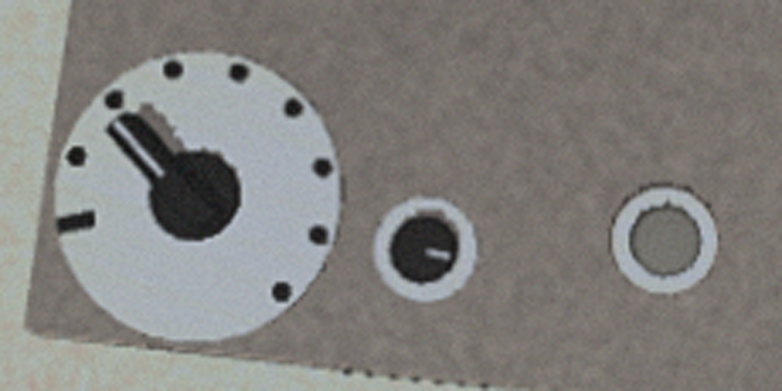

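```bash
python3 - <<'E'
from h import *
from scipy.optimize import least_squares
s=np.load("top0.npy",allow_pickle=True).item()
im=s["image"];g=cv2.cvtColor(im,cv2.COLOR_RGB2GRAY).astype(float)
uv=[(166.6,294.9),(167,275.5),(178.2,259),(195.5,250),(214.8,250.9),(230.9,261.2),(239.5,278.9),(238.1,298.8),(227.3,315.4)]
P=ray(s,uv,.073)[:,:2]
# params cx,cy,R,off angle ; clockwise
def f(p):
    a=p[3]-np.arange(9)*np.pi/6
    r=(p[:2]+p[2]*np.c_[np.cos(a),np.sin(a)]-P); return r.ravel()
r=least_squares(f,[.535,.19,.053,1.9]);print(r.x,np.degrees(r.x[3]),np.abs(r.fun).max())
cx,cy,_,off=r.x
print("yaw",np.degrees(off)-120)
# white line: pixels bright inside pointer zone
G=g[255:292,168:215]; 
m=np.zeros(g.shape,np.uint8);cv2.circle(m,(202,287),40,255,-1)
k=((g<75)&(m>0)).astype(np.uint8)
n,l,st,ce=cv2.connectedComponentsWithStats(k);i=1+np.argmax(st[1:,4]);
hull=cv2.convexHull(np.argwhere(l==i)[:,::-1].astype(np.int32)).reshape(-1,2)
Q=ray(s,hull,.104)[:,:2]-[cx,cy];rr=np.hypot(*Q.T);
for q,u,d in sorted(zip(Q.tolist(),hull.tolist(),rr),key=lambda a:-a[2])[:6]:print(u,round(d,4),np.degrees(off-np.arctan2(q[1],q[0]))/30)
a,b=crop=ray(s,[(145+113/3.4,230+122/3.4),(145+160/3.4,230+176/3.4)],.104)[:,:2]
print("line",a,b,"dir pos",(np.degrees(off)-np.degrees(np.arctan2(*(a-b)[::-1])))/30, (np.degrees(off)-np.degrees(np.arctan2(*(a-[cx,cy])[::-1])))/30)
for q in range(9):
    A=off-q*np.pi/6;print(q,proj(s,[cx+.042*np.cos(A),cy+.042*np.sin(A),.104]).round(1))
c=im[240:335,155:250];c=cv2.convertScaleAbs(cv2.resize(c,None,fx=6,fy=6,interpolation=cv2.INTER_CUBIC),alpha=1.6)
cv2.imwrite("pics/crop1.png",c[:,:,::-1])
E
```

```text
[0.53475619 0.19053543 0.05483789 1.79123358] 102.63012448195381 0.0011408138898769404
yaw -17.369875518046186
[177, 266] 0.0416 1.8739670181550532
[181, 263] 0.0411 2.193091560894102
[176, 268] 0.0408 1.736953469307864
[187, 261] 0.0393 2.605013346807319
[189, 261] 0.0382 2.7340388869679915
[215, 290] 0.0247 6.748026631500298
line [0.56363595 0.2189492 ] [0.54172007 0.198641  ] dir pos 1.9936866011224743 1.9365372735881798
0 [[168.3 293.3]]
1 [[169.5 277.6]]
2 [[178.3 264.4]]
3 [[192.2 257.3]]
4 [[207.5 258. ]]
5 [[220.3 266.4]]
6 [[227.2 280.3]]
7 [[226.2 296.1]]
8 [[217.5 309.6]]
```

View pics/crop1.png

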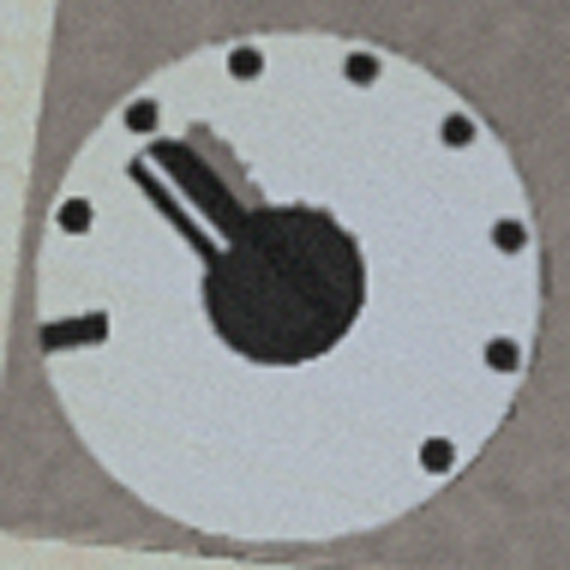

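```bash
python3 - <<'E'
from h import *
s=np.load("scene0.npy",allow_pickle=True).item()
b=ray(s,[(150,138)],0)[0];print("bottle base",b)
for z in(.15,.2,.25,.3,.35):print(z,proj(s,[b[0],b[1],z]))
C=np.array([.535,.1905,.107]);print(proj(s,C))
t=np.load("top0.npy",allow_pickle=True).item()
print("pots",ray(t,[(230,160),(338,163)],.123),"vial",ray(t,[(267,215)],.115))
E
```

```text
bottle base [ 0.63182351 -0.46756783  0.        ]
0.15 [[131.83308018  74.99799985]]
0.2 [[124.93056781  50.74599735]]
0.25 [[117.54330609  24.58462342]]
0.3 [[109.63190456  -3.68352895]]
0.35 [[101.15691097 -34.27379458]]
[[455.86477729 209.90343563]]
pots [[ 0.71109489  0.14717489  0.123     ]
 [ 0.70674423 -0.00488438  0.123     ]] vial [[0.63401448 0.09446644 0.115     ]]
```

>>> jog_arm(commands=[[0, 0, 10, 7], [0, 0, 10, 7], [0, 0, 10, 7], [10, 20, 0, 7], [10, 20, 0, 7], [10, 20, 0, 7], [10, 20, 0, 7], [10, 20, 0, 7], [10, 20, 0, 7], [10, 20, 0, 7]], fingers=0)

```text
clock: 0.93
tool_pos: [0.2436, -0.5111, 0.2562]
orientation: [180.0, 0.0, -94.8]
force: [0.9, 0.6, 0.9]
opening: 0.0263
```

>>> jog_arm(commands=[[20, 32, 0, 4.74], [20, 32, 0, 4.74], [20, 32, 0, 4.74], [20, 32, 0, 4.74], [20, 32, 0, 4.74], [20, 32, 0, 4.74], [20, 32, 0, 4.74], [20, 32, 0, 4.74], [20, 32, 0, 4.74], [20, 32, 0, 4.74]])

```text
clock: 1.77
tool_pos: [0.4437, -0.1905, 0.2566]
orientation: [-180.0, -0.0, -47.5]
force: [0.3, -0.6, 0.0]
opening: 0.0003
```

>>> jog_arm(commands=[[10, 36, -8, 0], [10, 38, -8, 0], [10, 39, -8, 0], [10, 40, -8, 0], [10, 40, -8, 0], [10, 40, -8, 0], [10, 40, -8, 0], [10, 40, -8, 0], [10, 40, -8, 0], [0, 10, -8, 0]])

```text
clock: 2.6
tool_pos: [0.5343, 0.1736, 0.176]
orientation: [-180.0, -0.0, -47.5]
force: [0.7, -0.6, 0.7]
opening: 0.0006
```

```bash
python3 - <<'E'
from h import *
o=get_obs();print(o['clock'],o['tool_pos'],o['orientation'],o['joint_pos'],o['force'],o['opening'])
E
```

```text
2.6 [0.53430241 0.17358595 0.17601202] [-1.79963455e+02 -1.97735981e-02 -4.75445049e+01] [ 3.79728032e+01  1.21723376e+01 -1.79816564e+01  1.95024447e-02
 -5.98080291e+01  4.47289606e+00] [ 0.70210679 -0.55944429  0.68360341] 0.0006019550470963497
```

>>> jog_arm(commands=[[3, 16, 0, 0], [3, 16, 0, 0], [3, 16, 0, 0], [3, 16, 0, 0], [0, 0, -12, 0], [0, 0, -12, 0], [0, 0, -12, 0], [0, 0, -10, 0], [0, 0, -5, 0], [0, 0, 0, 0]])

```text
clock: 3.43
tool_pos: [0.5446, 0.2325, 0.125]
orientation: [179.9, 0.0, -47.7]
force: [-1.3, -0.1, -0.3]
opening: 0.0006
```

```bash
cat > shot.py <<'E'
import sys
from h import *
n=sys.argv[1]
o=get_obs();print(o['clock'],o['tool_pos'].round(4),o['orientation'].round(1),o['force'].round(2))
t=snapshot("top");s=snapshot("scene")
f=lambda im,a,b,c,d,k:cv2.convertScaleAbs(cv2.resize(im[a:b,c:d],(400,400),interpolation=cv2.INTER_CUBIC),alpha=1.5)
a=f(t["image"],235,335,150,250,4);b=f(s["image"],160,260,400,500,4)
cv2.imwrite("pics/%s.png"%n,np.hstack([a,b])[:,:,::-1])
np.save(n+".npy",{"t":t,"s":s},allow_pickle=True)
E
python3 shot.py p1
```

```text
3.4333 [0.5446 0.2325 0.125 ] [179.9   0.  -47.7] [-1.27 -0.11 -0.26]
```

View pics/p1.png

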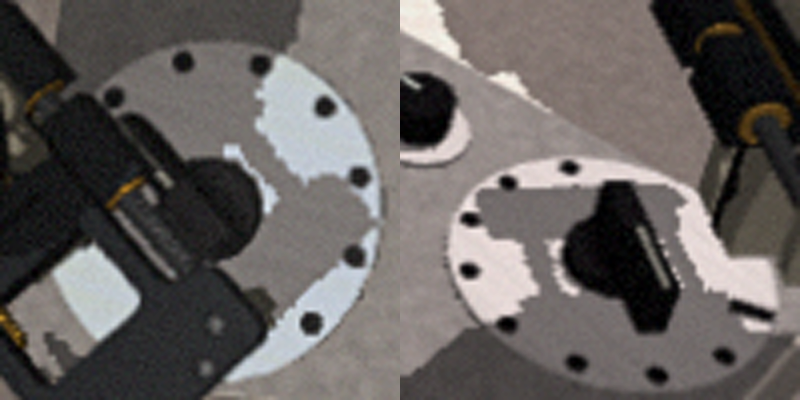

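>>> jog_arm(commands=[[0, 2, -6, 0], [0, 1, -6, 0], [0, 0, -6, 0], [0, 0, -6, 0], [0, 0, -5, 0], [0, 0, -4, 0], [0, 0, -2, 0], [0, 0, 0, 0], [0, 0, 0, 0], [0, 0, 0, 0]])

```text
clock: 4.37
tool_pos: [0.5451, 0.2359, 0.0912]
orientation: [-180.0, -0.0, -47.7]
force: [-0.6, -1.6, 0.2]
opening: 0.0007
```

```bash
python3 shot.py p2
```

```text
4.3667 [0.5451 0.2359 0.0912] [-180.    -0.   -47.7] [-0.57 -1.55  0.15]
```

View pics/p2.png

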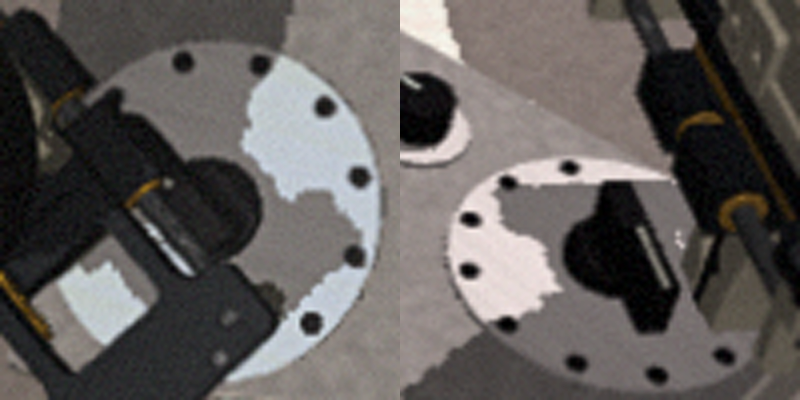

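```bash
cat > wp.py <<'E'
import sys
from h import *
c=np.array([.53476,.19054]);off=102.63
# args: from current, list of (pos,d[,r]) -> required shifts mm, turn
o=get_obs();p=o['tool_pos'][:2];y=o['orientation'][2]
v=p-c;th=y+90;e=np.array([np.cos(np.radians(th)),np.sin(np.radians(th))])
print("now pos",(off-th)/30,"r",v@e*1e3,"d",v@[-e[1],e[0]]*1e3,"z",o['tool_pos'][2],"F",o['force'].round(1))
for a in sys.argv[1:]:
    q,d,r=map(float,a.split(','));th=off-30*q;e=np.array([np.cos(np.radians(th)),np.sin(np.radians(th))])
    P=c+(r*e+d*np.array([-e[1],e[0]]))/1e3
    print(a,"shift",((P-p)*1e3).round(1),"turn",round(th-90-y,1));p=P;y=th-90
E
python3 wp.py 2,17,38 2.2,16,38 2.4,16,38 2.6,16,38 2.8,16,38
```

```text
now pos 2.0114503946630036 r 38.15042371909445 d 26.60044518801559 z 0.09131409689385496 F [-0.2  0.8  0.8]
2,17,38 shift [ 6.1 -7.1] turn 0.3
2.2,16,38 shift [ 4.5 -2.7] turn -6.0
2.4,16,38 shift [ 3.6 -2.4] turn -6.0
2.6,16,38 shift [ 3.3 -2.7] turn -6.0
2.8,16,38 shift [ 3.  -3.1] turn -6.0
```

>>> jog_arm(commands=[[2, -2.4, 0, 0], [2, -2.4, 0, 0], [2, -2.4, 0, 0], [2.2, -1.3, 0, -3], [2.2, -1.3, 0, -3], [1.8, -1.2, 0, -3], [1.8, -1.2, 0, -3], [0, 0, 0, 0], [0, 0, 0, 0], [0, 0, 0, 0]])

```text
clock: 5.3
tool_pos: [0.5589, 0.2233, 0.0909]
orientation: [180.0, -0.0, -59.6]
force: [0.1, -0.6, -0.6]
opening: 0.0003
```

```bash
python3 shot.py p3;python3 wp.py 2.5,16,38 2.6,16,38 2.7,16,38 2.8,16,38
```

```text
5.3 [0.5589 0.2233 0.0909] [180.   -0.  -59.6] [ 0.13 -0.61 -0.59]
now pos 2.409437981745783 r 37.411836996561256 d 16.170188762381617 z 0.09090195214630223 F [-0.3  0.6  0.4]
2.5,16,38 shift [ 2.1 -1.1] turn -2.7
2.6,16,38 shift [ 1.6 -1.4] turn -3.0
2.7,16,38 shift [ 1.6 -1.5] turn -3.0
2.8,16,38 shift [ 1.5 -1.6] turn -3.0
```

View pics/p3.png

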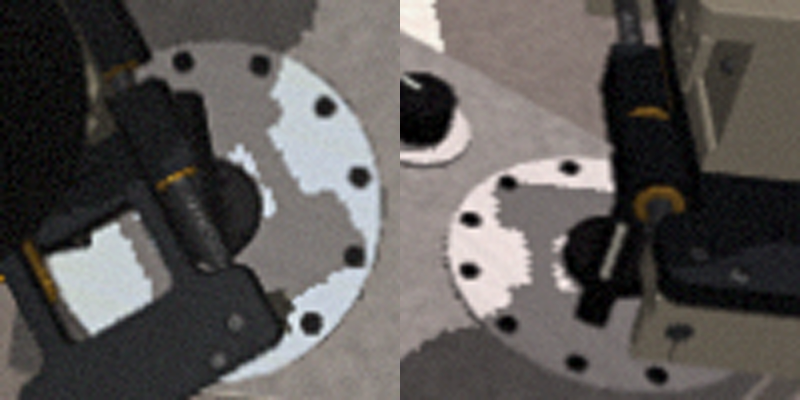

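```bash
cat > line.py <<'E'
import sys
from h import *
n=sys.argv[1];s=np.load(n+".npy",allow_pickle=True).item()["s"]
pts=[(400+float(a.split(',')[0])/4-100,160+float(a.split(',')[1])/4) for a in sys.argv[2:]]
P=ray(s,pts,.104)[:,:2];c=np.array([.53476,.19054])
d=P[1]-P[0];print("line",P.round(4),"dir pos",(102.63-np.degrees(np.arctan2(d[1],d[0])))/30,"centre->tip pos",(102.63-np.degrees(np.arctan2(*(P[1]-c)[::-1])))/30)
for q in np.arange(2,6.1,.5):
    A=np.radians(102.63-30*q);u=proj(s,[[*(c+.012*np.array([np.cos(A),np.sin(A)])),.104],[*(c+.042*np.array([np.cos(A),np.sin(A)])),.104]])
    print(q,((u-[400,160])*4+[400,0]).round(0).tolist())
E
python3 line.py p2 641,228 672,291; python3 line.py p3 622,225 604,278
python3 - <<'E'
import cv2
im=cv2.imread('pics/p3.png')[150:360,500:760];cv2.imwrite('pics/p3z.png',cv2.convertScaleAbs(cv2.resize(im,None,fx=2.8,fy=2.8),alpha=1.5))
E
```

```text
line [[0.5415 0.2012]
 [0.5641 0.2232]] dir pos 1.9451951548724509 centre->tip pos 1.8181441197377726
2.0 [[632.0, 228.0], [659.0, 288.0]]
2.5 [[624.0, 228.0], [628.0, 286.0]]
3.0 [[615.0, 226.0], [596.0, 279.0]]
3.5 [[607.0, 222.0], [567.0, 266.0]]
4.0 [[600.0, 218.0], [542.0, 250.0]]
4.5 [[594.0, 212.0], [523.0, 230.0]]
5.0 [[590.0, 206.0], [511.0, 210.0]]
5.5 [[589.0, 201.0], [507.0, 189.0]]
6.0 [[590.0, 195.0], [511.0, 170.0]]
line [[0.5445 0.1951]
 [0.5736 0.2017]] dir pos 2.991234969632859 centre->tip pos 2.88431721265497
2.0 [[632.0, 228.0], [659.0, 288.0]]
2.5 [[624.0, 228.0], [628.0, 286.0]]
3.0 [[615.0, 226.0], [596.0, 279.0]]
3.5 [[607.0, 222.0], [567.0, 266.0]]
4.0 [[600.0, 218.0], [542.0, 250.0]]
4.5 [[594.0, 212.0], [523.0, 230.0]]
5.0 [[590.0, 206.0], [511.0, 210.0]]
5.5 [[589.0, 201.0], [507.0, 189.0]]
6.0 [[590.0, 195.0], [511.0, 170.0]]
```

View pics/p3z.png

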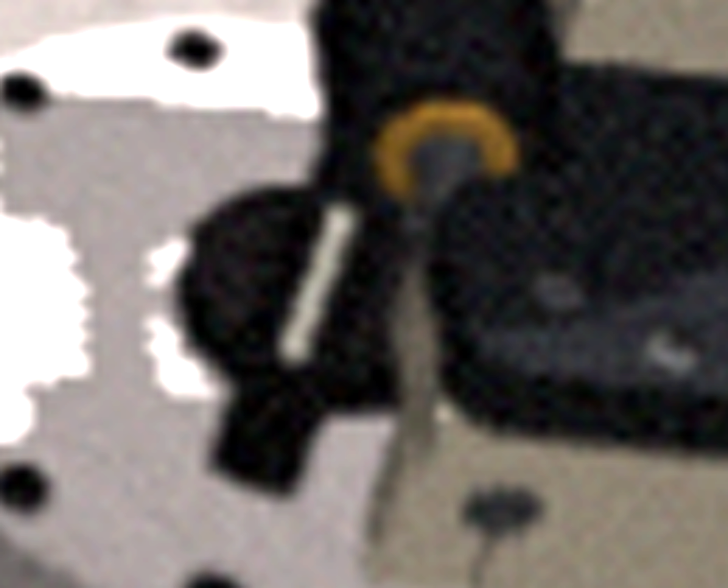

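```bash
python3 wp.py 2.6,16,38 2.8,16,38 3,16,38 3.1,16,38 3.2,16,38 3.3,16,38 3.35,16,38 3.4,16,38
```

```text
now pos 2.409437981745783 r 37.411836996561256 d 16.170188762381617 z 0.09090195214630223 F [-0.3  0.6  0.4]
2.6,16,38 shift [ 3.8 -2.5] turn -5.7
2.8,16,38 shift [ 3.  -3.1] turn -6.0
3,16,38 shift [ 2.7 -3.4] turn -6.0
3.1,16,38 shift [ 1.2 -1.8] turn -3.0
3.2,16,38 shift [ 1.1 -1.9] turn -3.0
3.3,16,38 shift [ 1.  -1.9] turn -3.0
3.35,16,38 shift [ 0.5 -1. ] turn -1.5
3.4,16,38 shift [ 0.4 -1. ] turn -1.5
```

>>> jog_arm(commands=[[1.9, -1.3, 0, -2.8], [1.9, -1.2, 0, -2.9], [1.5, -1.5, 0, -3], [1.5, -1.6, 0, -3], [1.4, -1.7, 0, -3], [1.3, -1.7, 0, -3], [0.6, -0.9, 0, -1.5], [0.6, -0.9, 0, -1.5], [0.6, -0.9, 0, -1.5], [0.5, -1, 0, -1.5]])

```text
clock: 6.23
tool_pos: [0.5703, 0.2114, 0.0908]
orientation: [180.0, 0.0, -83.4]
force: [-3.4, 4.8, 0.8]
opening: 0.0003
```

>>> jog_arm(commands=[[0.5, -1, 0, -1.5], [0.5, -0.9, 0, -1.5], [0.5, -1, 0, -1.5], [0.4, -1, 0, -1.5], [0, 0, 0, 0], [0, 0, 0, 0], [0, 0, 0, 0], [0, 0, 0, 0], [0, 0, 0, 0], [0, 0, 0, 0]])

```text
clock: 7.07
tool_pos: [0.5726, 0.2069, 0.0909]
orientation: [-180.0, -0.0, -89.4]
force: [-0.5, 0.1, 0.2]
opening: 0.0005
```

```bash
python3 shot.py p4;python3 wp.py 3.45,16,38 3.5,16,38
```

```text
7.0667 [0.5726 0.2069 0.0909] [-180.    -0.   -89.4] [-0.47  0.12  0.23]
now pos 3.4012268830225323 r 38.0308539365829 d 16.03072057721787 z 0.0909482169013601 F [-0.  -0.2  0.2]
3.45,16,38 shift [ 0.4 -1. ] turn -1.5
3.5,16,38 shift [ 0.4 -1. ] turn -1.5
```

View pics/p4.png

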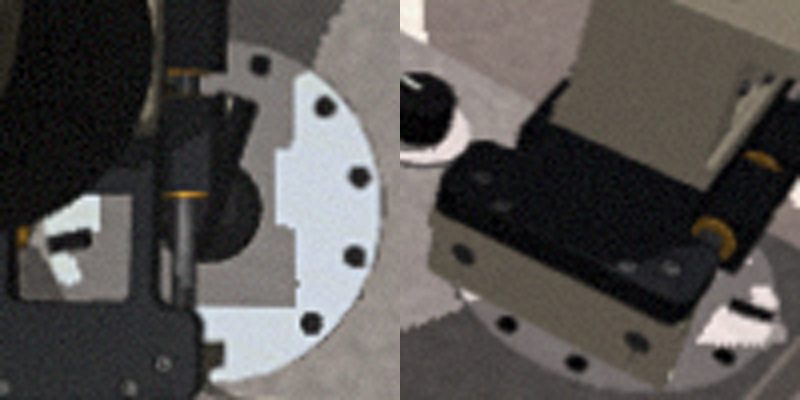

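```bash
cat > tip.py <<'E'
import sys
from h import *
n=sys.argv[1];s=np.load(n+".npy",allow_pickle=True).item()["t"]
c=np.array([.53476,.19054])
for q in np.arange(3,6.1,.5):
    A=np.radians(102.63-30*q);e=np.array([np.cos(A),np.sin(A)]);t=np.array([-e[1],e[0]])
    u=proj(s,[[*(c+a*e+b*t),.104] for a,b in((.042,.006),(.042,0),(.042,-.006),(.01,-.006),(.01,0))])
    print(q,"tipL,tipC,tipR,baseR,baseC",((u-[150,235])*4).round(0).tolist())
E
python3 tip.py p4
python3 - <<'E'
import cv2
im=cv2.imread('pics/p4.png')[60:280,140:340];cv2.imwrite('pics/p4z.png',cv2.convertScaleAbs(cv2.resize(im,None,fx=2.7,fy=2.7),alpha=2))
E
```

```text
3.0 tipL,tipC,tipR,baseR,baseC [[152.0, 93.0], [169.0, 89.0], [185.0, 85.0], [202.0, 175.0], [185.0, 179.0]]
3.5 tipL,tipC,tipR,baseR,baseC [[183.0, 86.0], [200.0, 86.0], [217.0, 87.0], [210.0, 179.0], [193.0, 178.0]]
4.0 tipL,tipC,tipR,baseR,baseC [[214.0, 87.0], [230.0, 92.0], [246.0, 97.0], [216.0, 185.0], [200.0, 180.0]]
4.5 tipL,tipC,tipR,baseR,baseC [[244.0, 96.0], [258.0, 105.0], [272.0, 114.0], [221.0, 192.0], [207.0, 183.0]]
5.0 tipL,tipC,tipR,baseR,baseC [[270.0, 113.0], [281.0, 125.0], [293.0, 138.0], [224.0, 201.0], [212.0, 188.0]]
5.5 tipL,tipC,tipR,baseR,baseC [[291.0, 136.0], [299.0, 151.0], [306.0, 167.0], [224.0, 210.0], [216.0, 194.0]]
6.0 tipL,tipC,tipR,baseR,baseC [[305.0, 164.0], [309.0, 181.0], [312.0, 198.0], [222.0, 218.0], [219.0, 201.0]]
```

View pics/p4z.png

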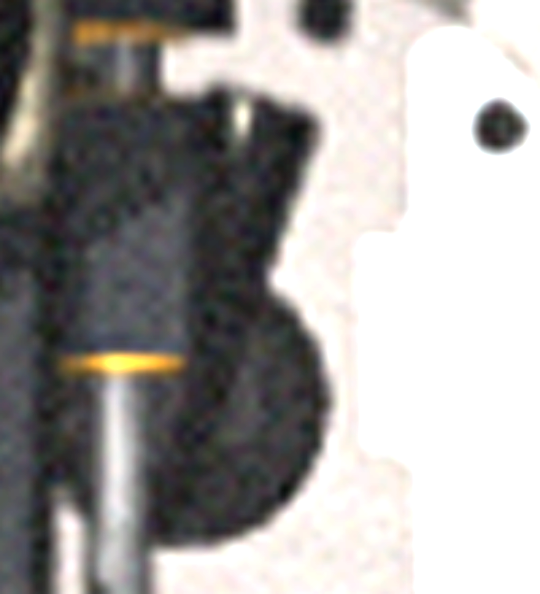

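```bash
python3 wp.py 3.6,16,38 3.8,16,38 4,16,38 4.1,16,38 4.2,16,38 4.3,16,38 4.4,16,38
```

```text
now pos 3.4012268830225323 r 38.0308539365829 d 16.03072057721787 z 0.0909482169013601 F [-0.  -0.2  0.2]
3.6,16,38 shift [ 1.5 -4.1] turn -6.0
3.8,16,38 shift [ 1.1 -4.2] turn -6.0
4,16,38 shift [ 0.6 -4.3] turn -6.0
4.1,16,38 shift [ 0.1 -2.2] turn -3.0
4.2,16,38 shift [ 0.  -2.2] turn -3.0
4.3,16,38 shift [-0.1 -2.2] turn -3.0
4.4,16,38 shift [-0.2 -2.2] turn -3.0
```

>>> jog_arm(commands=[[0.8, -2, 0, -3], [0.7, -2.1, 0, -3], [0.6, -2.1, 0, -3], [0.5, -2.1, 0, -3], [0.3, -2.1, 0, -3], [0.3, -2.2, 0, -3], [0.1, -1.1, 0, -1.5], [0, -1.1, 0, -1.5], [0, -1.1, 0, -1.5], [0, -1.1, 0, -1.5]])

```text
clock: 8.0
tool_pos: [0.576, 0.1907, 0.091]
orientation: [-180.0, 0.1, -113.5]
force: [-0.3, 5.2, -1.2]
opening: 0.0002
```

>>> jog_arm(commands=[[0, -0.4, 0, -0.6], [0, -0.4, 0, -0.6], [0, -0.5, 0, -0.6], [0, -0.4, 0, -0.6], [-0.1, -0.5, 0, -0.6], [0, 0, 0, 0], [0, 0, 0, 0], [0, 0, 0, 0], [0, 0, 0, 0], [0, 0, 0, 0]])

```text
clock: 8.83
tool_pos: [0.5758, 0.1875, 0.0909]
orientation: [180.0, -0.0, -116.4]
force: [-0.3, -0.0, 0.1]
opening: 0.0005
```

```bash
python3 shot.py p5;python3 wp.py 4.35,16,38 4.4,16,38
python3 - <<'E'
import cv2
im=cv2.imread('pics/p5.png')[60:280,140:340];cv2.imwrite('pics/p5z.png',cv2.convertScaleAbs(cv2.resize(im,None,fx=2.7,fy=2.7),alpha=2))
E
```

```text
8.8333 [0.5758 0.1875 0.0909] [ 180.    -0.  -116.4] [-0.25 -0.01  0.09]
now pos 4.301494574103322 r 38.0357238145895 d 15.61148362250846 z 0.09091428732066664 F [ 1.  -0.6  0.4]
4.35,16,38 shift [ 0.1 -0.7] turn -1.5
4.4,16,38 shift [-0.1 -1.1] turn -1.5
```

View pics/p5z.png

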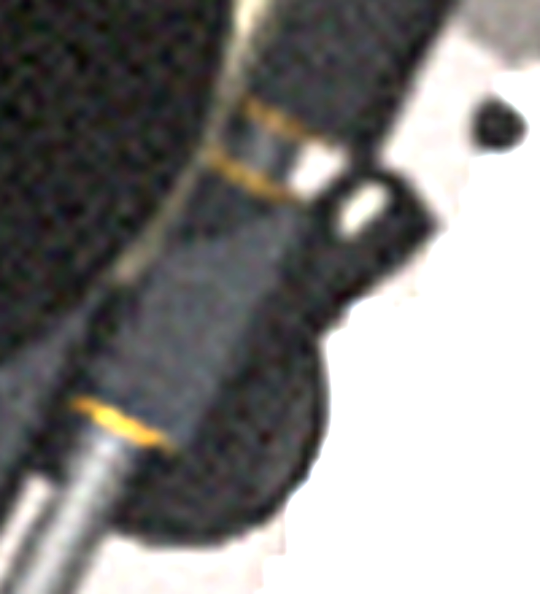

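>>> jog_arm(commands=[[1, 2, 0, 0], [2, 4, 0, 0], [2, 4, 0, 0], [0, 0, 10, 0], [0, 0, 15, 0], [0, 0, 20, 0], [0, 0, 20, 0], [0, 0, 20, 0], [0, 0, 5, 0], [0, 0, 0, 0]])

```text
clock: 9.77
tool_pos: [0.5818, 0.1985, 0.1836]
orientation: [-179.9, 0.2, -116.4]
force: [1.2, -0.5, 0.2]
opening: 0.0004
```

>>> jog_arm(commands=[[-7, -20, 0, 0], [-7, -25, 0, 0], [-7, -25, 0, 0], [-7, -25, 0, 0], [-7, -25, 0, 0], [-7, -25, 0, 0], [-7, -25, 0, 0], [-7, -20, 0, 0], [-5, -10, 0, 0], [0, 0, 0, 0]])

```text
clock: 10.6
tool_pos: [0.5183, -0.0039, 0.1804]
orientation: [179.9, -0.0, -116.5]
force: [-0.8, -0.3, 0.3]
opening: 0.0003
```

```bash
python3 - <<'E'
from h import *
o=get_obs();print(o['clock'],o['tool_pos'].round(4),o['orientation'].round(1))
t=snapshot("top");s=snapshot("scene");save(t,"t6.png");save(s,"s6.png")
np.save("p6.npy",{"t":t,"s":s},allow_pickle=True)
a=cv2.resize(t["image"][230:345,145:375],(800,400));b=cv2.resize(s["image"][130:270,330:520],(543,400))
cv2.imwrite("pics/p6.png",cv2.convertScaleAbs(np.vstack([a[:300],cv2.resize(s["image"][140:252,300:524],(800,400))[:300]]),alpha=1.4)[:,:,::-1])
# button in the scene view before arm: grey cap
S=np.load("scene0.npy",allow_pickle=True).item()
cv2.imwrite("pics/b6.png",cv2.resize(S["image"][140:190,320:390],(700,500),interpolation=cv2.INTER_CUBIC)[:,:,::-1])
E
```

```text
10.6 [ 0.5183 -0.0039  0.1804] [ 179.9   -0.  -116.5]
```

View pics/p6.png

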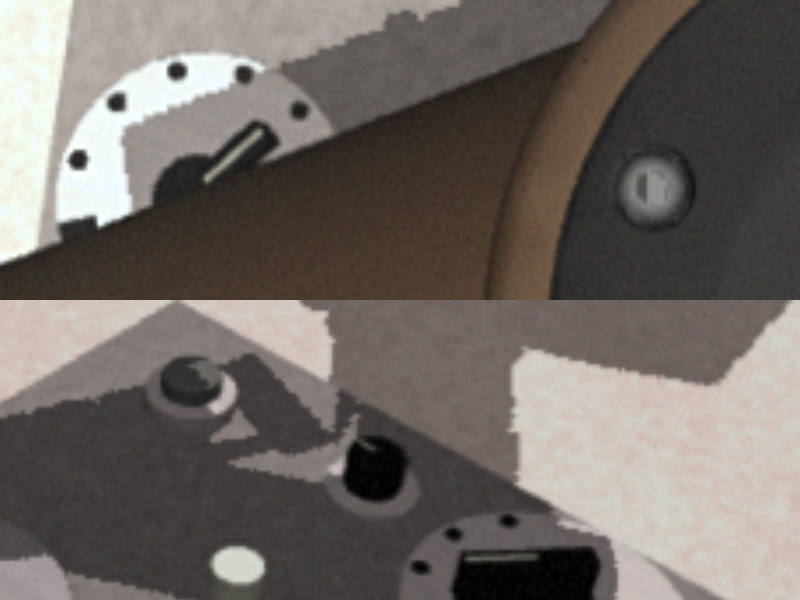

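View pics/b6.png

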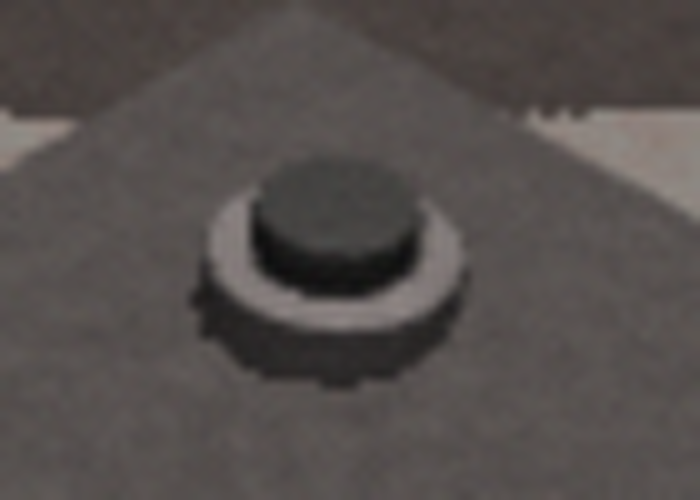

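```bash
python3 - <<'E'
from h import *
t=np.load("top0.npy",allow_pickle=True).item();s=np.load("scene0.npy",allow_pickle=True).item()
Kt=cam(t);Ks=cam(s)
def pn(c,uv):return cv2.undistortPoints(np.array([[uv]],float),c[0],c[1]).reshape(2,1)
def Pm(c):return np.hstack([cv2.Rodrigues(c[2])[0],c[3].reshape(3,1)])
X=cv2.triangulatePoints(Pm(Kt),Pm(Ks),pn(Kt,(145+666/3.4,230+240/3.4)),pn(Ks,(353.6,160.2)));X=X[:3]/X[3];print("button top",X.ravel(), proj(t,X),proj(s,X))
t6=np.load("p6.npy",allow_pickle=True).item()["t"]
a=ray(t6,[(145+207/3.478,230+182/3.478),(145+263/3.478,230+126/3.478)],.104)[:,:2];d=a[1]-a[0]
print("pos",(102.63-np.degrees(np.arctan2(d[1],d[0])))/30,(102.63-np.degrees(np.arctan2(*(a[1]-[.53476,.19054])[::-1])))/30)
E
```

```text
button top [ 0.51504061 -0.00764917  0.09151099] [[340.03054665 301.08280384]] [[352.80604489 160.08709573]]
pos 4.901158594617651 5.005439810979587
```

>>> jog_arm(commands=[[-1, -2, -8, 0], [-1, -3, -12, 0], [0, 0, -14, 0], [0, 0, -14, 0], [0, 0, -12, 0], [0, 0, -10, 0], [0, 0, -6, 0], [0, 0, 0, 0], [0, 0, 0, 0], [0, 0, 0, 0]])

```text
clock: 11.53
tool_pos: [0.5183, -0.007, 0.1054]
orientation: [-180.0, 0.0, -116.4]
force: [0.9, 0.4, 0.4]
opening: 0.0001
```

```bash
python3 - <<'E'
from h import *
o=get_obs();print(o['clock'],o['tool_pos'].round(4),o['orientation'].round(1))
s=snapshot("scene")
cv2.imwrite("pics/p7.png",cv2.convertScaleAbs(cv2.resize(s["image"][110:200,300:420],(800,600),interpolation=cv2.INTER_CUBIC),alpha=1.8)[:,:,::-1])
E
```

```text
11.5333 [ 0.5183 -0.007   0.1054] [-180.     0.  -116.4]
```

View pics/p7.png

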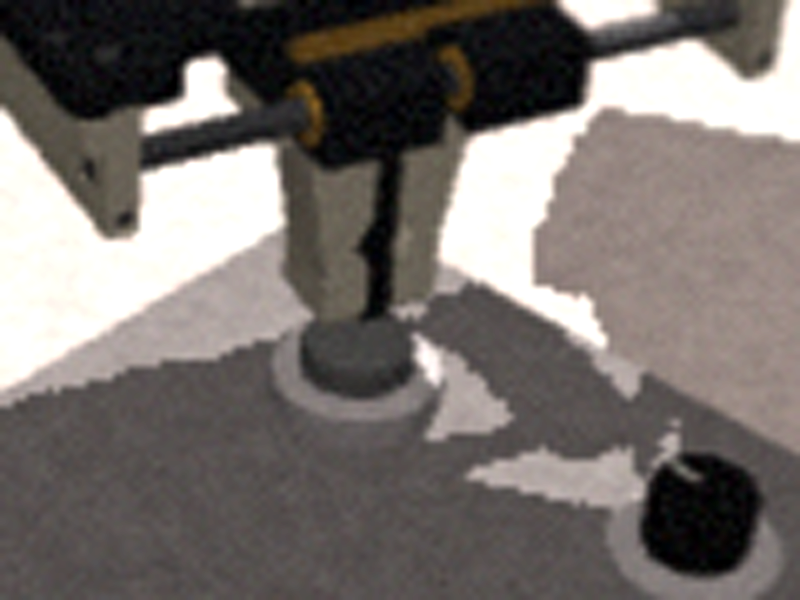

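>>> jog_arm(commands=[[-2, -2, -3, 0], [0, 0, -3, 0], [0, 0, -2, 0], [0, 0, -2, 0], [0, 0, -1, 0], [0, 0, -1, 0], [0, 0, -1, 0], [0, 0, -1, 0], [0, 0, 0, 0], [0, 0, 0, 0]])

```text
clock: 12.42
tool_pos: [0.5158, -0.0093, 0.091]
orientation: [-180.0, -0.0, -116.4]
force: [-1.2, -0.8, 2.1]
opening: 0.0004
```

>>> jog_arm(commands=[[0, 0, -1, 0], [0, 0, -0.5, 0], [0, 0, -0.5, 0], [0, 0, -0.5, 0], [0, 0, -0.5, 0], [0, 0, -0.5, 0], [0, 0, 0, 0], [0, 0, 0, 0], [0, 0, 0, 0], [0, 0, 0, 0]])

```text
clock: 13.25
tool_pos: [0.5158, -0.0092, 0.0875]
orientation: [-180.0, 0.0, -116.4]
force: [-1.5, -0.1, 4.2]
opening: 0.0006
```

>>> jog_arm(commands=[[0, 0, -0.5, 0], [0, 0, -0.5, 0], [0, 0, -0.5, 0], [0, 0, -0.5, 0], [0, 0, 0, 0], [0, 0, 0, 0], [0, 0, 0, 0], [0, 0, 0, 0], [0, 0, 0, 0], [0, 0, 0, 0]])

```text
clock: 14.08
tool_pos: [0.5159, -0.0092, 0.0862]
orientation: [-180.0, 0.0, -116.4]
force: [-4.3, 0.3, 12.2]
opening: 0.0003
```

>>> jog_arm(commands=[[0, 0, -0.4, 0], [0, 0, 0, 0], [0, 0, 0, 0], [0, 0, 0, 0], [0, 0, 0, 0], [0, 0, 0, 0], [0, 0, 0, 0], [0, 0, 0, 0], [0, 0, 0, 0], [0, 0, 0, 0]])

```text
clock: 14.92
tool_pos: [0.5159, -0.0093, 0.0861]
orientation: [-180.0, 0.0, -116.4]
force: [-4.2, 1.4, 14.5]
opening: 0.0006
```

```bash
python3 - <<'E'
from h import *
s=snapshot("scene")
cv2.imwrite("pics/p8.png",cv2.convertScaleAbs(cv2.resize(s["image"][110:200,300:420],(800,600),interpolation=cv2.INTER_CUBIC),alpha=1.8)[:,:,::-1])
E
```

```text
(no output)
```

View pics/p8.png

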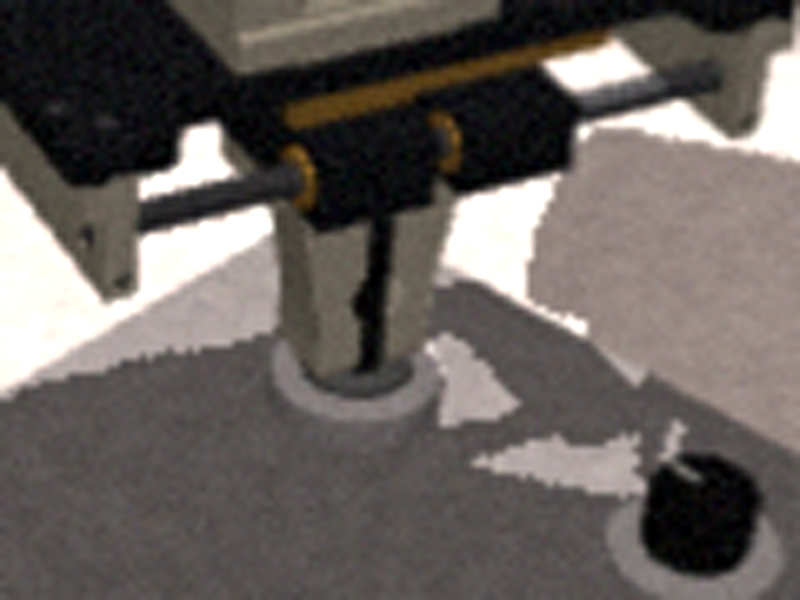

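```bash
python3 - <<'E'
from h import *
S=np.load("scene0.npy",allow_pickle=True).item()
n=snapshot("scene")
p=proj(S,[[.516,-.009,.092],[.516,-.009,.086],[.531,-.0045,.092],[.531,-.0045,.086],[.531,-.0045,.082]]);print(p.round(1))
a=S["image"].astype(int).sum(2);b=n["image"].astype(int).sum(2)
for x in(352,354,356):print(x,"rows155-175",a[155:176,x].tolist(),b[155:176,x].tolist())
A=cv2.resize(S["image"][145:180,335:375],(400,350),interpolation=cv2.INTER_NEAREST);B=cv2.resize(n["image"][145:180,335:375],(400,350),interpolation=cv2.INTER_NEAREST)
cv2.imwrite("pics/p9.png",cv2.convertScaleAbs(np.hstack([A,B]),alpha=2.4)[:,:,::-1])
E
```

```text
[[351.9 159.8]
 [351.6 162.6]
 [348.9 164.9]
 [348.7 167.7]
 [348.6 169.5]]
352 rows155-175 [231, 195, 199, 202, 204, 210, 204, 192, 206, 216, 135, 80, 71, 54, 133, 366, 379, 344, 154, 126, 141] [117, 149, 155, 167, 163, 161, 161, 171, 164, 150, 103, 109, 124, 110, 119, 213, 212, 216, 157, 159, 156]
354 rows155-175 [235, 204, 196, 208, 190, 202, 200, 206, 209, 206, 148, 79, 65, 70, 122, 359, 385, 374, 175, 130, 133] [2, 4, 10, 54, 62, 51, 33, 29, 17, 22, 29, 107, 121, 97, 102, 215, 215, 224, 171, 159, 155]
356 rows155-175 [244, 207, 196, 204, 198, 212, 198, 210, 211, 202, 138, 81, 69, 64, 153, 365, 371, 344, 157, 128, 134] [19, 5, 15, 15, 27, 5, 22, 27, 32, 35, 70, 112, 124, 94, 115, 208, 212, 221, 161, 151, 152]
```

View pics/p9.png

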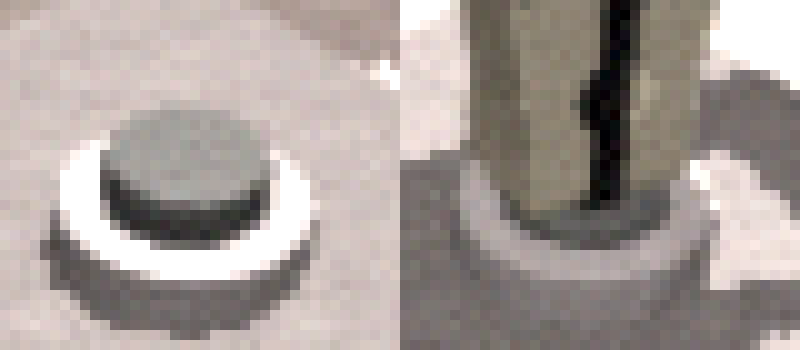

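The cap's front edge moved about 3 px, which matches the full 6 mm of travel, and 14 N is well past the 5 N needed. Now I'll release it.

>>> jog_arm(commands=[[0, 0, 1, 0], [0, 0, 1, 0], [0, 0, 2, 0], [0, 0, 3, 0], [0, 0, 5, 0], [0, 0, 10, 0], [0, 0, 15, 0], [0, 0, 20, 0], [0, 0, 25, 0], [0, 0, 25, 0]])

```text
clock: 15.85
tool_pos: [0.5154, -0.0093, 0.1934]
orientation: [180.0, -0.0, -116.4]
force: [0.9, -0.6, -0.1]
opening: 0.0004
```

>>> jog_arm(commands=[[-2, -20, 5, 0], [-5, -35, 5, 0], [-5, -35, 5, 0], [-5, -35, 0, 0], [-5, -35, 0, 0], [-5, -35, 0, 0], [-5, -35, 0, 0], [-5, -25, 0, 0], [-3, -10, 0, 0], [0, 0, 0, 0]])

```text
clock: 16.68
tool_pos: [0.475, -0.276, 0.2072]
orientation: [180.0, -0.0, -116.6]
force: [0.5, 0.4, 0.2]
opening: 0.0005
```

```bash
python3 - <<'E'
from h import *
o=get_obs();print(o['clock'],o['tool_pos'].round(4),o['force'].round(1))
t=snapshot("top");s=snapshot("scene")
a=cv2.resize(t["image"][130:345,145:405],(480,400));b=cv2.resize(s["image"][130:330,200:520],(640,400))[:,:320]
cv2.imwrite("pics/p10.png",cv2.convertScaleAbs(np.hstack([a,b]),alpha=1.5)[:,:,::-1])
cv2.imwrite("pics/p11.png",cv2.convertScaleAbs(np.hstack([cv2.resize(t["image"][240:335,155:250],(400,400),interpolation=cv2.INTER_CUBIC),cv2.resize(s["image"][140:180,335:375],(400,400),interpolation=cv2.INTER_CUBIC)]),alpha=1.6)[:,:,::-1])
np.save("p10.npy",{"t":t,"s":s},allow_pickle=True)
E
```

```text
16.6833 [ 0.475  -0.276   0.2072] [0.5 0.4 0.2]
```

View pics/p10.png

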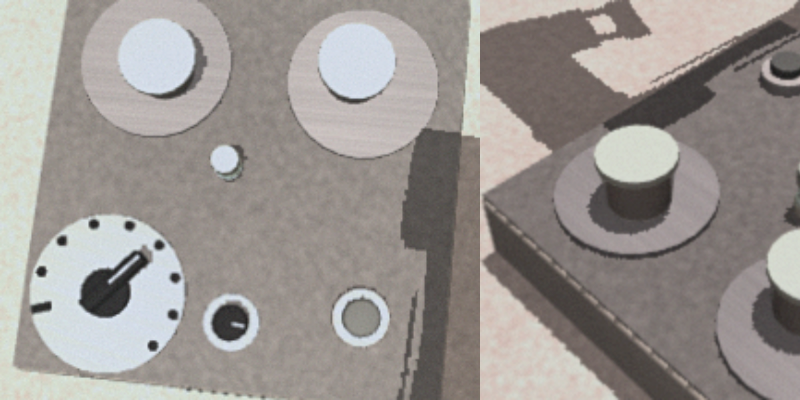

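View pics/p11.png

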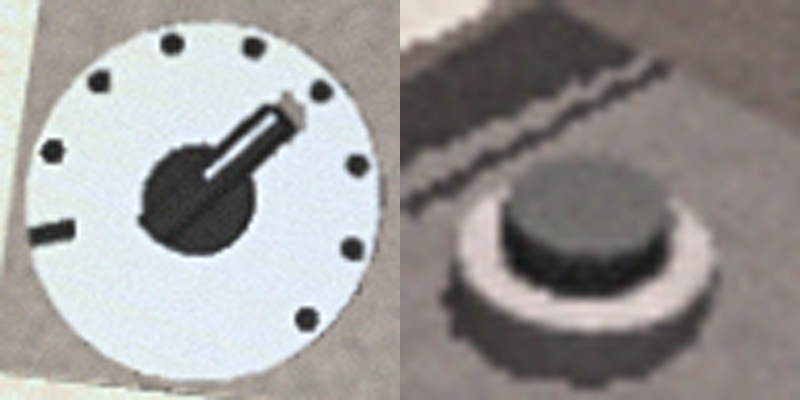

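The pointer rests at the fifth dot. The button is back up, and the timer, pots and vial look unchanged, so I'll hand it in.

```bash
python3 - <<'E'
from plant import close_job
print(close_job())
E
```

```text
the job is handed in; nothing more can be done
None
```

The speed selector now rests at position 5 and the start button has been pressed fully down and released. The job was handed in at about 17 s of the 58 s allowed, and no verdict was reported.

- **Selector:** It started at position 2. I pushed it with the closed fingertips one click at a time (2→3→4→5), checking with pictures after each click. The final picture shows the pointer at the fifth dot, and line measurements in an earlier picture gave 4.90 and 5.01. No picture or force reading suggested it passed 5, but I did not watch it continuously.
- **Start button:** The cap went down about 6 mm against the stop, with a reading of about 14 N against the 5 N needed. The cap's edge moved about 3 px, which matches full travel. The last picture shows it back up.
- **Everything else:** The timer, both pots and the vial look unchanged in the last picture. The arm is clear of everything, with wrist forces near zero.
- **Disagreements:** The selector clicked over slightly before the finger position I calculated, so the fingertips are probably a little wider than assumed. The pointer tip also showed about 2–3 px away from the predicted spot in the views during pushing, so there I judged its position by direction.

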